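# Prop the label printer's hood open

### The job

Prop the label printer's hood open for a roll change: lift the hood right back by its bar handle until it stays up on its own, swing the steel prop rod up from the deck to stand under the socket on the hood's underside, then lower the hood gently until it rests on the rod with the rod's ball end in the socket. Never let the hood drop, and do not push about or knock over the things round the printer.

Things in the scene. Friction and masses are not known exactly. Their poses are not given: they have to be found in the camera images.
- printer: Grey desktop label printer, fixed to the table: base 205 mm deep (x), 220 mm wide (y), its front deck 65 mm high. Origin: on the table under the middle of its width, 115 mm behind its front face and 90 mm in front of its back. Its x axis points from its front to its back, away from the robot, y to its left, z up; all offsets below are in this frame
- hood_hinge (a point): Middle of the hood's hinge line, which runs along the printer's y at the back, 100 mm above the table; this point is 70 mm behind the printer's origin. It is fixed to the base and has the base's axes
- hood (a joint): Angle of the hood about the hinge line, rad: 0 shut, grows as the front is lifted, stop at 1.5. Hood: grey shell, 230 mm wide, front edge 190 mm from the hinge, 0.5 kg. The hinge is stiff: above about 1.2 rad the hood stays where it is left, below about 1.1 rad it can fall of its own weight unless held. Resting on the prop with the ball in the socket it reads about 0.64. It starts shut
- hood_handle (a point): Middle of the hood's handle: a round steel bar, 10 mm thick and 90 mm long between its two legs, along the printer's y; 240 mm in front of the hinge line and 10 mm above it when the hood is shut, with 45 mm clear between the bar and the hood's front; moves with the hood on a circle about the hinge
- hood_socket (a point): Seat of the prop rod's ball in the socket under the hood: a black block with two cheeks that flare apart in the printer's y, so that the ball is caught if it stands within 10 mm to either side. In the hood's own frame (hinge at the origin, hood shut) it lies 170 mm in front of the hinge line, 10 mm above it and 24 mm to the left of the printer's middle; it moves with the hood
- prop_rod (a joint): Angle of the prop rod about its pivot, rad: 0 lying flat on the deck towards the printer's right (-y), pi/2 straight up, stop at 2.2. It swings in an upright plane across the printer (its tip never moves in the printer's x); a stiff pivot holds it at any angle. It stands under the socket at 1.31 (75 degrees), leaning towards the side on which it lay. It starts between 0 and 0.25
- rod_pivot (a point): Pivot of the prop rod, 93 mm above the table, 28 mm above the deck, 60 mm in front of the printer's origin and 55 mm to the left of it; fixed to the base
- rod_tip (a point): Centre of the 12 mm steel ball at the rod's free end, 121 mm from the pivot; the rod is 8 mm thick
- rod_grip (a point): A point on the middle line of the rod 26 mm short of the ball's centre, good to grip across the rod (along the printer's x); 28 mm above the deck when the rod lies flat
- spare_roll: Bystander: white roll of labels standing on the table by the printer's left side, 66 mm across, 40 mm high; origin at the centre of its underside
- date_stamp: Bystander: round hand date stamp with a black handle, 35 mm across, 106 mm high, standing by the printer's right side; origin at the centre of its underside
- letters: Bystander: bundle of letters, 117 x 162 x 36 mm; origin at the centre of its underside
- glue_jar: Bystander: glue jar with a red cap, 56 mm across, 95 mm high; origin at the centre of its underside
- parcel_small: Bystander: small brown parcel, 89 x 114 x 61 mm; origin at the centre of its underside

How it is judged:
On the way, in this order (a step that is already met when the one before it is completed fails the run):
1. the hood is lifted right back, past 1.0 rad, with the rod still down (value of joint hood above 1 rad and value of joint prop_rod below 0.8 rad), for 0.2 s.
2. the rod is swung up (past 1.1 rad) under the raised hood (above 0.8 rad) (value of joint prop_rod above 1.1 rad and value of joint hood above 0.8 rad), for 0.2 s.
At the end, for the whole second after the job is handed in: The hood rests at an angle of 0.58 to 0.70 rad with its weight on the prop rod (more than 0.3 N), the rod's ball lies within 8 mm of the socket's seat, and hood and rod are at rest (distance between rod_tip and hood_socket below 0.008 m and value of joint hood between 0.58 and 0.7 rad and contact force between hood and prop_rod above 0.3 N and velocity of joint hood between -0.05 and 0.05 rad/s and velocity of joint prop_rod between -0.05 and 0.05 rad/s); the robot touches nothing.
It fails at once if the hood drops (closes faster than 2 rad/s) (velocity of joint hood below -2 rad/s).
It fails at once if a bystander is pushed more than 40 mm, or the date stamp or glue jar knocked over (distance of any of spare_roll, date_stamp, letters, glue_jar, parcel_small from where it was at the start of the episode above 0.04 m or angle between any of date_stamp, glue_jar's own z axis and vertical above 0.7 rad).
It also fails if it takes over 67 s, if anything falls off the work surface, if the arm or the gripper's body presses on something with over 40 N, if the wrist force passes 120 N, or if a joint passes its speed limit or range.

### The arm

A 7-joint arm with a two-finger parallel gripper is mounted at the origin on the work surface; the furniture and walls round the work are solid. World frame = base frame: x ahead of the robot, y to its left, z up, the work surface at z = 0. Lengths are in m, angles in rad, forces in N, time in s.
With the tool pointing down it reaches from about 0.4 to 0.85 m from the base axis. Payload 4.4 kg.
Tool frame: the origin (TCP) lies at the very end of the fingers, on their centre line; the grasp point (between the pads) lies 19 mm behind it (manip.grasp_offset is the distance from the TCP to the grasp point, in m); y points along the fingers, z is the direction in which the jaws open and shut, and the axes are right-handed (so a half turn about y gives the same grasp; the last joint's range is limited). The gripper opens to 94 mm and grips with 3 to 60 N. Pads are 16 mm wide; open, the fingers measure 119 mm over their backs; the gripper's body (75 mm by 177 mm) begins 78 mm behind the grasp point.
Start: joints at [-1.215, 0.628, 0.038, 1.517, -0.027, 0.996, -0.02], TCP at [0.266, 0.593, 0.205] pointing down, gripper open.
Joint ranges: [-3.06, 3.06], [-0.37, 2.12], [-1.25, 1.32], [0.18, 2.47], [-1.1, 4.24], [0.23, 1.98], [-2.94, 2.94]. Speed limits (rad/s): [2.57, 2.57, 3.14, 3.14, 3.14, 3.14, 3.14].

### API

Orientations are given as a 3x3 rotation matrix whose columns are the frame's x, y, z axes.
In Python, from bench import manip, vision gives the robot as it stands. The module is installed in compiled form; this text tells all that it offers.
- The arm moves only by the tool play_rows, never from a script. Its argument "commands" is a list of rows, each a list of 6 numbers: the shift along the tool's x, y, z in cm, then the turn, a rotation vector about the tool's x, y, z in rad. In form: [[x, y, z, rx, ry, rz], ...]. A call has 1 to 12 rows; each row is the pose to reach, as a shift and turn from the pose commanded when the call began, along the tool's axes at that moment; what a row does not reach only later rows make up. A row lasts 1/10 s, in which the tool goes at most 50 mm and 8.59 degrees, less where a joint would pass 70% of its speed; a pose out of reach is approached as far as the arm can. A call with a gripper value outside its range is refused whole. "grip" is the closure, from 0 (fully open) to 1 (shut), set as the call begins (left out, the last holds). The fingers move at their own pace and stop on an object; "squeeze" is the grip in N (left out, the last holds). Time passes only in rows, so rows that repeat a pose let the fingers close. It gives the time, the measured TCP pose, the force and the opening at its end, in the units of the state.
- manip.observe(): the state, without advancing time (a new reading comes with each control period).
- vision.snapshot(name): name is "side" or "top" or "wrist"; returns a dict with "image" (400x640x3 uint8, red, green, blue), "camera_matrix" (3x3 intrinsics, pixels), "rvec" (rotation vector, rad) and "tvec" (3), from world to camera coordinates, as OpenCV has them. Camera axes: x right, y down, z forward; pixel columns grow to the right and rows downward; lengths in m; the calibration is good to about 2 mm. A picture is of the moment at which its call begins. There is no depth.
- manip.finish_job(): hands the job in, once; it reports no verdict.
The state is a dict: "t": time; "joint_positions": joint angles; "joint_velocities": joint speeds; "joint_efforts": joint torques, N m; "ee_pos": TCP position; "ee_rot": TCP orientation; "contact_force": force on the tool from outside, world axes, zero at the start; "moment": the same for the moment, N m; "opening": opening from 0.0 (shut) to 1.0 (fully open).
Only numpy, scipy, OpenCV 4.12 (cv2) and the standard library are available. Lean on these libraries where they do the work, as an engineer would, in place of code of your own. Each camera call takes 0.05 s, during which the arm holds its last target. There are 200 camera calls.

## Working session

There is one attempt and no reset: what is moved stays moved. The work goes in short steps, Python scripts to look and compute and a tool call to move; the robot and the scene stay as the last step left them, time stands still between calls to the robot, and variables do not carry over. Pictures are saved under pics/ and viewed, about 8 in all and at most 12, crops included, and the job is handed in when it is done.

Besides the shell and the picture viewer there is one more tool, called after "Request:" as name(argument=value, ...), one argument or row to a line, values as JSON. play_rows: Moves the arm, as the interface text tells. Its arguments: {"type":"object","properties":{"commands":{"type":"array","items":{"type":"array","items":{"type":"number"}}},"grip":{"type":"number"},"squeeze":{"type":"number"}},"required":["commands"]}

```bash
mkdir -p pics; python3 - <<'E'
from bench import manip, vision
import cv2,numpy as np
s=manip.observe(); print(s, manip.grasp_offset)
for n in("side","top"):
    d=vision.snapshot(n); cv2.imwrite(f"pics/{n}0.png",d["image"][:,:,::-1]); np.savez(n+"0.npz",**d)
    R=cv2.Rodrigues(d["rvec"])[0]; print(n,d["camera_matrix"].tolist(),(-R.T@np.ravel(d["tvec"])).round(3),R.round(2).tolist())
E
```

```text
{'t': 0.0, 'joint_positions': array([-1.21480665,  0.62932947,  0.03842813,  1.51835208, -0.02697213,
        0.9962927 , -0.02001557]), 'joint_velocities': array([-0.00041539, -0.00054184,  0.00065431, -0.00045488,  0.0005257 ,
       -0.00237511, -0.00059634]), 'joint_efforts': array([ 5.02447381e-05, -5.49727678e+01,  1.14367839e+00, -1.86631751e+01,
       -5.21422515e-02,  2.37542822e-02,  1.48663667e-04]), 'ee_pos': array([0.26580955, 0.59244114, 0.20456977]), 'ee_rot': array([[ 9.12362291e-01, -7.27634808e-04,  4.09383097e-01],
       [-4.09383742e-01, -1.71605915e-03,  9.12360678e-01],
       [ 3.86602247e-05, -9.99998263e-01, -1.86354952e-03]]), 'contact_force': array([ 0.35654202, -0.13150597,  0.04175495]), 'moment': array([ 0.0054208 , -0.00426631,  0.00834815]), 'opening': 1.000319308210314} 0.0188
side [[422.8375247033855, 0.0, 325.8573241168575], [0.0, 422.8375247033855, 195.01866631302963], [0.0, 0.0, 1.0]] [ 0.05  -1.277  0.761] [[0.95, -0.3, 0.02], [-0.12, -0.42, -0.9], [0.28, 0.85, -0.44]]
top [[423.36826662723774, 0.0, 315.564093120659], [0.0, 423.36826662723774, 200.487365528389], [0.0, 0.0, 1.0]] [0.273 0.07  1.319] [[0.0, -1.0, 0.03], [-0.99, -0.01, -0.16], [0.16, -0.03, -0.99]]
```

View pics/side0.png

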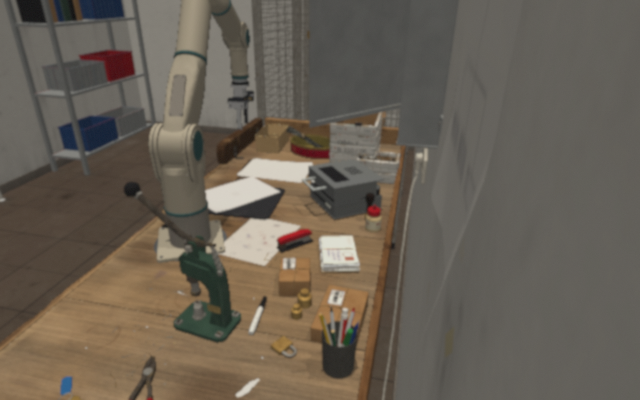

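View pics/top0.png

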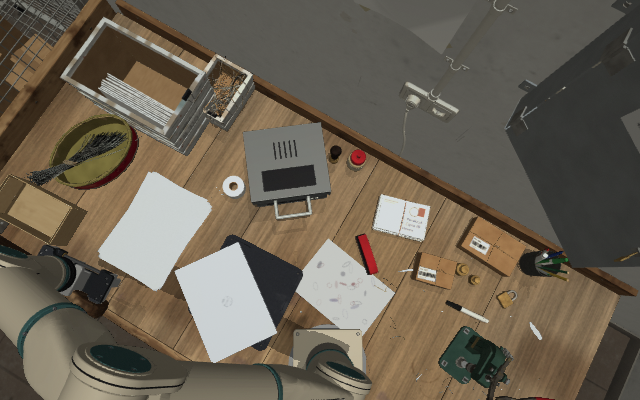

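```bash
cat > h.py <<'E'
import cv2,numpy as np
from bench import manip, vision
def snap(n,f=None,box=None,k=4):
    d=vision.snapshot(n); np.savez((f or n)+".npz",**d)
    if f: crop(d["image"],f,box,k)
    return d
def crop(im,f,box=None,k=4):
    if box: x0,y0,x1,y1=box; im=cv2.resize(im[y0:y1,x0:x1],None,fx=k,fy=k,interpolation=cv2.INTER_CUBIC)
    cv2.imwrite(f"pics/{f}.png",np.ascontiguousarray(im[:,:,::-1]))
def ray(d,u,v,z):
    R=cv2.Rodrigues(d["rvec"])[0]; t=np.ravel(d["tvec"]); c=-R.T@t
    r=R.T@np.linalg.inv(d["camera_matrix"])@[u,v,1]; return c+r*(z-c[2])/r[2]
def proj(d,P): return cv2.projectPoints(np.atleast_2d(np.array(P,float)),d["rvec"],d["tvec"],d["camera_matrix"],None)[0][:,0]
E
python3 - <<'E'
from h import *
a=np.load("top0.npz");b=np.load("side0.npz")
t=cv2.resize(a["image"][115:225,225:375],(800,587),interpolation=cv2.INTER_CUBIC)
crop(t,"tc")
s=cv2.resize(b["image"][150:240,285:405],(800,600),interpolation=cv2.INTER_CUBIC); crop(s,"sc")
E
```

```text
(no output)
```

View pics/tc.png

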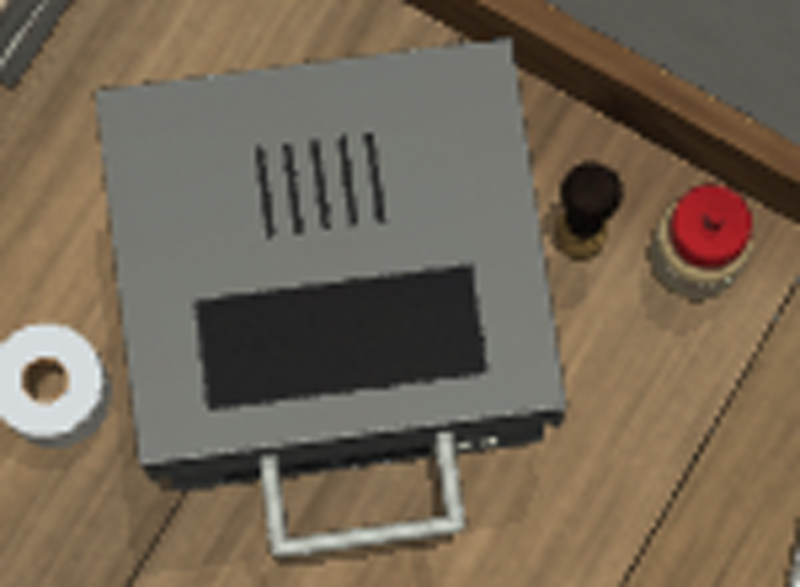

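```bash
python3 - <<'E'
from h import *
a=np.load("top0.npz")
f=lambda u,v,z: ray(a,225+u/5.333-.4,115+v/5.333-.4,z)
l,r=f(279,548,.11),f(458,524,.11); print(l,r,np.linalg.norm(l-r)); 
y=(l-r)/np.linalg.norm(l-r); 
for z in(.11,.13,.15,.17):
  c=[f(*p,z) for p in((98,90),(511,40),(563,412),(140,465))]; n=[np.linalg.norm(c[i]-c[(i+1)%4]) for i in range(4)]
  yy=(c[0]-c[1]+c[3]-c[2]); yy/=np.linalg.norm(yy); print(z,np.round(n,3),(c[2]+c[3])/2, yy, np.degrees(np.arctan2(-yy[0],yy[1])))
print("hyaw",np.degrees(np.arctan2(-y[0],y[1])))
for nm,p,z in(("roll",(50,380),.04),("stamp",(590,190),.106),("jar",(712,225),.095)): print(nm,f(*p,z))
E
```

```text
[0.42508768 0.14887766 0.11      ] [0.43874799 0.05264735 0.11      ] 0.09719505166563681
0.11 [0.232 0.214 0.231 0.213] [0.48525772 0.11016383 0.11      ] [-0.13598652  0.99071069  0.        ] 7.815669426336253
0.13 [0.228 0.21  0.227 0.209] [0.48174389 0.10950166 0.13      ] [-0.13598652  0.99071069  0.        ] 7.815669426336216
0.15 [0.224 0.207 0.223 0.206] [0.47823005 0.1088395  0.15      ] [-0.13598652  0.99071069  0.        ] 7.815669426336226
0.17 [0.22  0.203 0.22  0.202] [0.47471621 0.10817733 0.17      ] [-1.35986520e-01  9.90710688e-01  5.04927946e-16] 7.815669426336243
hyaw 8.079405236509063
roll [0.53028693 0.28648048 0.04      ]
stamp [ 0.62727669 -0.01994513  0.106     ]
jar [ 0.61092383 -0.0891971   0.095     ]
```

View pics/sc.png

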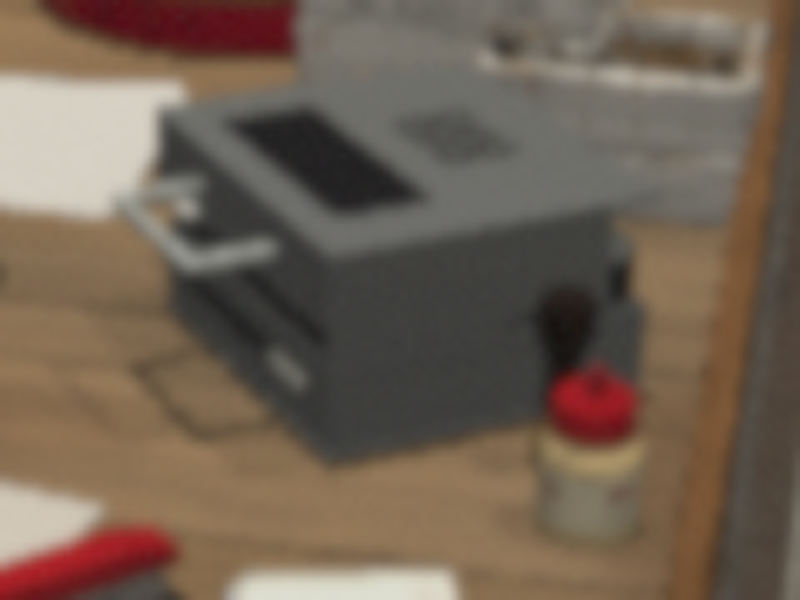

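```bash
cat >> h.py <<'E'
from scipy.spatial.transform import Rotation as Ro
yaw=np.radians(7.9); X=np.array([np.cos(yaw),np.sin(yaw),0]); Y=np.array([-X[1],X[0],0]); Z=np.array([0,0,1.])
B=np.c_[X,Y,Z]; H=np.array([.6697,.1338,.10]); O=H-.07*X-.1*Z   # printer frame
pw=lambda p: O+B@np.array(p,float)
wp=lambda w: B.T@(np.array(w)-O)
off=manip.grasp_offset
def Rt(pitch=0,roll=0):
    """tool rot: jaws along printer x, pointing down; pitch>0: body leans to front; roll>0: body leans to +y(left)"""
    R0=B@np.array([[0,0,1],[-1,0,0],[0,-1,0]],float)
    return (Ro.from_rotvec(Y*-pitch)*Ro.from_rotvec(X*-roll)).as_matrix()@R0
def handle(th): a=th+np.arctan2(10,240); return H+.2402*(-np.cos(a)*X+np.sin(a)*Z)
def tcp(g,R): return g+R[:,1]*off     # tcp for grasp point g
def rel(P,R,s=None):
    s=s or manip.observe(); E=s["ee_rot"]
    return np.r_[E.T@(P-s["ee_pos"])*100, Ro.from_matrix(E.T@R).as_rotvec()]
E
python3 - <<'E'
from h import *
b=np.load("side0.npz")
print(proj(b,[handle(0)+.045*Y,handle(0)-.045*Y]).round(1),"seen 303.8,179.5 / 313.8,189.7")
R=Rt(); print(R.round(2))
for z in(.25,.0): print(rel(tcp(handle(0)+z*Z/1,R),R).round(2))
E
```

```text
[[303.  180.1]
 [312.7 189.3]] seen 303.8,179.5 / 313.8,189.7
[[ 0.14  0.    0.99]
 [-0.99  0.    0.14]
 [ 0.   -1.    0.  ]]
[ 35.29 -13.59 -38.08   0.     1.01   0.  ]
[ 35.29  11.41 -38.04   0.     1.01   0.  ]
```

Request:
play_rows(
  commands=[
    [0,-8,0,0,0,0],
    [5,-8,-5,0,0.15,0],
    [35.3,-3,-38,0,1.01,0],
    [35.3,-3,-38,0,1.01,0],
    [35.3,-3,-38,0,1.01,0],
    [35.3,-3,-38,0,1.01,0],
    [35.3,-3,-38,0,1.01,0],
    [35.3,-3,-38,0,1.01,0],
    [35.3,-3,-38,0,1.01,0],
    [35.3,-3,-38,0,1.01,0],
    [35.3,-3,-38,0,1.01,0],
    [35.3,-3,-38,0,1.01,0],
  ],
  grip=0.5,
)

```text
t: 1.3
ee_pos: [0.433, 0.0973, 0.2353]
ee_rot: [[0.133, 0.0, 0.991], [-0.991, -0.002, 0.133], [0.002, -1.0, -0.0]]
contact_force: [0.3, 0.4, 0.5]
opening: 0.499
```

Request:
play_rows(
  commands=[
    [0,0,0,0,0,0],
    [0,0,0,0,0,0],
    [0,0,0,0,0,0],
  ],
)

```text
t: 1.6
ee_pos: [0.4321, 0.1033, 0.2354]
ee_rot: [[0.141, -0.001, 0.99], [-0.99, 0.001, 0.141], [-0.001, -1.0, -0.0]]
contact_force: [0.3, -0.0, -0.4]
opening: 0.502
```

```bash
python3 - <<'E'
from h import *
R=Rt(); s=manip.observe(); print(s["t"],s["ee_pos"],s["opening"]);print(rel(tcp(handle(0),R),R).round(2))
snap("wrist","w1")
E
```

```text
1.6 [0.43213149 0.10329844 0.2353512 ] 0.5016038209371935
[ 0.25 14.42 -0.04  0.    0.   -0.  ]
```

View pics/w1.png

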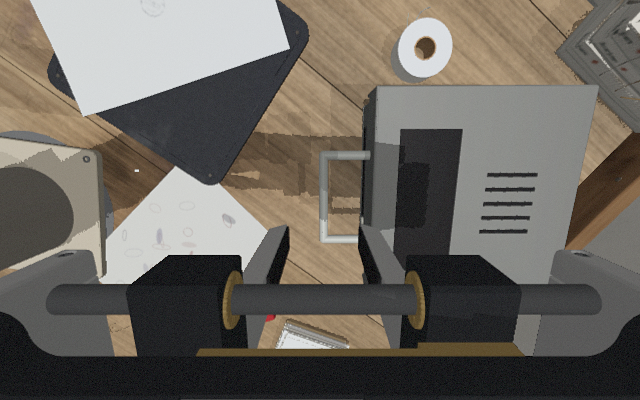

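Request:
play_rows(
  commands=[
    [0.1,4,0,0,0,0],
    [0.25,8,0,0,0,0],
    [0.25,12,0,0,0,0],
    [0.25,13.5,0,0,0,0],
    [0.25,14.4,0,0,0,0],
    [0.25,14.4,0,0,0,0],
    [0.25,14.4,0,0,0,0],
  ],
)

```text
t: 2.35
ee_pos: [0.4335, 0.1, 0.0921]
ee_rot: [[0.14, 0.001, 0.99], [-0.99, 0.001, 0.14], [-0.0, -1.0, 0.001]]
contact_force: [-0.2, -0.2, 0.9]
opening: 0.499
```

Request:
play_rows(
  commands=[
    [0,0,0,0,0,0],
    [0,0,0,0,0,0],
    [0,0,0,0,0,0],
    [0,0,0,0,0,0],
    [0,0,0,0,0,0],
    [0,0,0,0,0,0],
  ],
  grip=1,
  squeeze=25,
)

```text
t: 2.95
ee_pos: [0.4323, 0.0993, 0.0916]
ee_rot: [[0.139, -0.001, 0.99], [-0.99, 0.0, 0.139], [-0.0, -1.0, -0.001]]
contact_force: [-2.0, -0.1, 4.1]
opening: 0.095
```

```bash
python3 - <<'E'
from h import *
s=manip.observe(); print(s["ee_pos"],s["opening"],s["contact_force"])
R=s["ee_rot"]; g=s["ee_pos"]-R[:,1]*off; print(g,handle(0))
for p in(0,-1):
  for th in np.arange(.1,1.46,.15):
    Rn=Rt(p*th*.3); P=s["ee_pos"]-tcp(handle(0),Rt())+tcp(handle(th),Rn); print(round(th,2),np.round(np.r_[R.T@(P-s["ee_pos"])*100, Ro.from_matrix(Rt().T@Rn).as_rotvec()],2))
E
```

```text
[0.4323391  0.09932684 0.09157089] 0.09521328432692905 [-1.9667009  -0.08440789  4.05356879]
[0.43235913 0.09932498 0.11037088] [0.43198589 0.10081444 0.10999966]
0.1 [-0.   -2.39  0.22  0.    0.    0.  ]
0.25 [-0.   -5.91  0.99  0.    0.    0.  ]
0.4 [ 0.   -9.27  2.27  0.    0.    0.  ]
0.55 [  0.   -12.4    4.05   0.     0.     0.  ]
0.7 [  0.   -15.23   6.27   0.     0.     0.  ]
0.85 [ 1.00e-02 -1.77e+01  8.89e+00  0.00e+00  0.00e+00  0.00e+00]
1.0 [ 1.000e-02 -1.975e+01  1.185e+01  0.000e+00  0.000e+00  0.000e+00]
1.15 [ 1.000e-02 -2.133e+01  1.509e+01  0.000e+00  0.000e+00  0.000e+00]
1.3 [ 2.000e-02 -2.241e+01  1.852e+01  0.000e+00  0.000e+00  0.000e+00]
1.45 [ 2.000e-02 -2.297e+01  2.208e+01  0.000e+00  0.000e+00  0.000e+00]
0.1 [-0.   -2.39  0.16 -0.03 -0.    0.  ]
0.25 [-0.   -5.91  0.85 -0.07 -0.   -0.  ]
0.4 [ 0.   -9.28  2.05 -0.12  0.    0.  ]
0.55 [  0.   -12.43   3.74  -0.16   0.     0.  ]
0.7 [  0.   -15.27   5.88  -0.21   0.     0.  ]
0.85 [ 1.000e-02 -1.776e+01  8.420e+00 -2.600e-01 -0.000e+00  0.000e+00]
1.0 [ 1.000e-02 -1.983e+01  1.130e+01 -3.000e-01  0.000e+00 -0.000e+00]
1.15 [ 1.000e-02 -2.144e+01  1.445e+01 -3.400e-01 -0.000e+00  0.000e+00]
1.3 [ 2.000e-02 -2.255e+01  1.780e+01 -3.900e-01  0.000e+00 -0.000e+00]
1.45 [ 2.000e-02 -2.314e+01  2.128e+01 -4.300e-01  0.000e+00  0.000e+00]
```

Request:
play_rows(
  commands=[
    [0,-1.2,0.1,0,0,0],
    [0,-2.4,0.2,0,0,0],
    [0,-3.6,0.45,0,0,0],
    [0,-4.8,0.7,0,0,0],
    [0,-5.9,1.0,0,0,0],
    [0,-7.1,1.4,0,0,0],
    [0,-8.2,1.8,0,0,0],
    [0,-9.3,2.3,0,0,0],
    [0,-10.35,2.85,0,0,0],
    [0,-11.4,3.45,0,0,0],
    [0,-12.4,4.05,0,0,0],
    [0,-12.4,4.05,0,0,0],
  ],
)

```text
t: 4.15
ee_pos: [0.4709, 0.1049, 0.2156]
ee_rot: [[0.139, -0.005, 0.99], [-0.99, -0.0, 0.139], [-0.001, -1.0, -0.005]]
contact_force: [-5.1, -0.4, 1.9]
opening: 0.096
```

Request:
play_rows(
  commands=[
    [0,-1.0,0.7,0,0,0],
    [0,-1.9,1.45,0,0,0],
    [0,-2.8,2.2,0,0,0],
    [0,-3.7,3.05,0,0,0],
    [0,-4.5,3.9,0,0,0],
    [0,-5.3,4.85,0,0,0],
    [0,-6.0,5.8,0,0,0],
    [0,-6.7,6.8,0,0,0],
    [0,-7.35,7.8,0,0,0],
    [0,-8.0,8.9,0,0,0],
    [0,-8.5,10.0,0,0,0],
    [0,-8.95,11.05,0,0,0],
  ],
)

```text
t: 5.35
ee_pos: [0.581, 0.1208, 0.3066]
ee_rot: [[0.139, -0.003, 0.99], [-0.99, 0.002, 0.139], [-0.002, -1.0, -0.003]]
contact_force: [-6.2, 0.8, 11.1]
opening: 0.1
```

Request:
play_rows(
  commands=[
    [0,-0.4,1.1,0,0,0],
    [0,-0.7,2.25,0,0,0],
    [0,-1.05,3.4,0,0,0],
    [0,-1.25,4.4,0,0,0],
    [0,-1.4,5.4,0,0,0],
    [0,-1.55,6.4,0,0,0],
    [0,-1.6,6.8,0,0,0],
    [0,-1.6,6.8,0,0,0],
  ],
)

```text
t: 6.15
ee_pos: [0.6509, 0.1309, 0.3218]
ee_rot: [[0.139, 0.002, 0.99], [-0.99, 0.002, 0.139], [-0.001, -1.0, 0.003]]
contact_force: [-0.4, 2.5, 5.7]
opening: 0.097
```

```bash
python3 - <<'E'
from h import *
s=manip.observe(); g=s["ee_pos"]-s["ee_rot"][:,1]*off; d=g-H
print(s["t"],s["opening"],s["contact_force"],np.arctan2(d[2],-d@X)-.0416,np.hypot(d[2],d@X),d@Y)
E
```

```text
6.15 0.0973327347409903 [-0.38301038  2.46518879  5.70568353] 1.4501004495838872 0.24139515714855658 -0.00035748775215663084
```

Request:
play_rows(
  commands=[
    [0,0,0,0,0,0],
    [0,0,0,0,0,0],
    [0,0,0,0,0,0],
    [0,-1,0,0,0,0],
    [0,-3,0,0,0,0],
    [0,-6,0,0,0,0],
    [0,-6,-4,0,0,0],
    [0,-6,-9,0,0,0],
    [0,-6,-14,0,0,0],
    [0,-4,-19,0,0,0],
    [0,-4,-21,0,0,0],
    [0,-4,-21,0,0,0],
  ],
  grip=0.5,
)

```text
t: 7.35
ee_pos: [0.4389, 0.1001, 0.3618]
ee_rot: [[0.139, -0.001, 0.99], [-0.99, 0.002, 0.139], [-0.002, -1.0, -0.001]]
contact_force: [-0.1, 0.5, 0.9]
opening: 0.502
```

```bash
python3 - <<'E'
from h import *
s=manip.observe(); print(s["t"],s["ee_pos"])
a=snap("top");b=snap("side");w=snap("wrist")
t=cv2.resize(a["image"][115:225,225:375],(600,440),interpolation=cv2.INTER_CUBIC)
q=cv2.resize(w["image"],(600,375)); crop(np.vstack([q,t[:225]])[:600] if 0 else q,"w2"); crop(t,"t2")
for n,P in(("pivot",(-.06,.055,.093)),("tip0",(-.06,.055-.121,.093)),("tip.25",(-.06,.055-.117,.093+.03))): print(n,proj(a,pw(P)),proj(b,pw(P)),proj(w,pw(P)))
print(proj(a,handle(1.45)))
E
```

```text
7.35 [0.43890792 0.10006908 0.36175763]
pivot [[270.62177872 181.57843744]] [[327.85059549 178.62650426]] [[385.87165059 142.37826701]]
tip0 [[311.28104215 176.4263381 ]] [[342.08736539 190.69369951]] [[381.88942754 215.96651188]]
tip.25 [[310.08717582 174.31083391]] [[341.87516928 182.89940597]] [[385.98059459 218.91139017]]
[[279.933971   113.02000351]]
```

View pics/w2.png

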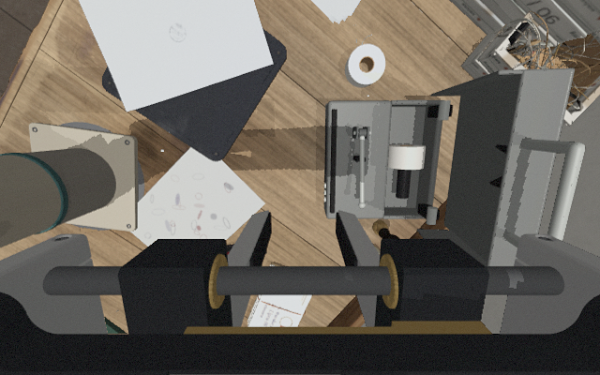

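View pics/t2.png

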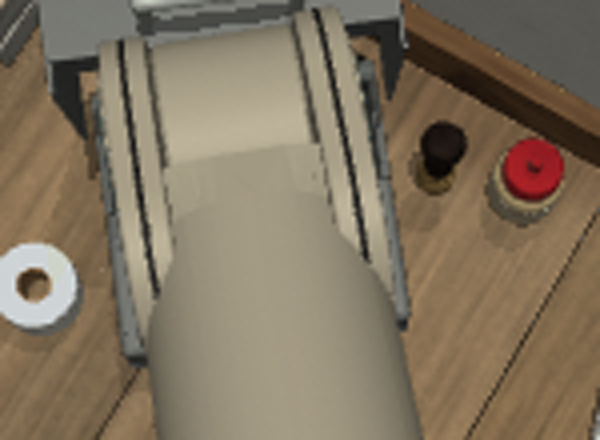

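```bash
python3 - <<'E'
from h import *
w=np.load("wrist.npz")
def rp(u,v,n,c): # ray with plane
    R=cv2.Rodrigues(w["rvec"])[0]; C=-R.T@np.ravel(w["tvec"]); r=R.T@np.linalg.inv(w["camera_matrix"])@[u,v,1]
    return wp(C+r*((c-C)@n)/(r@n))
for u,v in((382,142),(386,221)): print(rp(u,v,X,pw((-.06,0,0))))
for z in(.25,.29): print(z,wp(ray(w,549,75,z)))
im=w["image"]; crop(im,"w3",(340,100,560,260),3.6)
R=cv2.Rodrigues(w["rvec"])[0]; print("cam",wp(-R.T@np.ravel(w["tvec"])))
E
```

```text
[-0.06        0.05489907  0.06362567]
[-0.06       -0.06514613  0.12392337]
0.25 [0.06045522 0.12336232 0.25      ]
0.29 [0.03021578 0.11546856 0.29      ]
cam [-0.16007956  0.06579355  0.54171801]
```

View pics/w3.png

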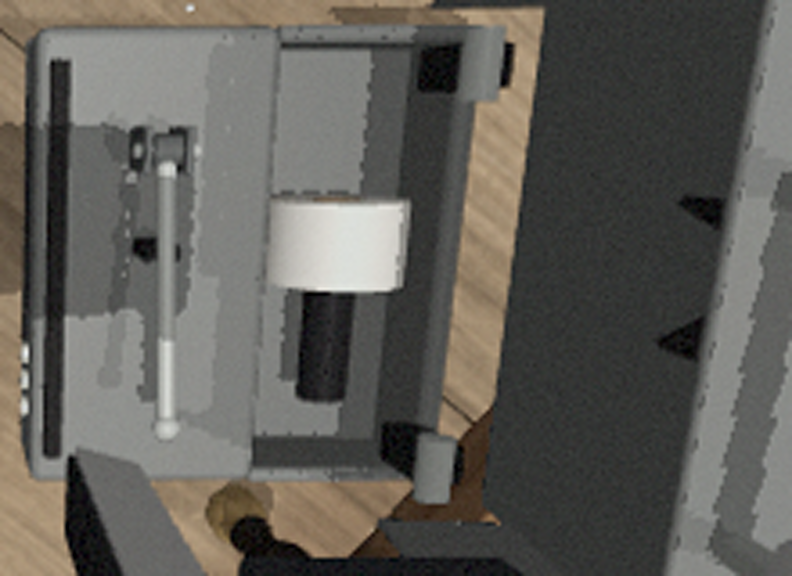

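```bash
cat >> h.py <<'E'
def rodp(ph,r=.095): return pw((-.06,.055-r*np.cos(ph),.093+r*np.sin(ph)))
E
python3 - <<'E'
from h import *
R=Rt(.12,.5); print(wp(O+R[:,1]),B.T@R[:,2])
g=rodp(.24); P=tcp(g,R)
print(rel(P-R[:,1]*.10,R).round(2)); 
E
```

```text
[ 0.10505735 -0.47942554 -0.87127155] [9.92808636e-01 1.23129878e-17 1.19712207e-01]
[-0.3  17.58  8.97  0.11  0.03 -0.5 ]
```

Request:
play_rows(
  commands=[
    [-0.3,0,0,0.03,0,-0.12],
    [-0.3,4,3,0.06,0.01,-0.25],
    [-0.3,8,6,0.09,0.02,-0.37],
    [-0.3,12,9,0.11,0.03,-0.5],
    [-0.3,15,9,0.11,0.03,-0.5],
    [-0.3,17.5,9,0.11,0.03,-0.5],
    [-0.3,17.5,9,0.11,0.03,-0.5],
    [-0.3,17.5,9,0.11,0.03,-0.5],
    [-0.3,17.5,9,0.11,0.03,-0.5],
  ],
)

```text
t: 8.4
ee_pos: [0.5321, 0.1162, 0.1875]
ee_rot: [[0.064, 0.166, 0.984], [-0.877, -0.46, 0.135], [0.476, -0.872, 0.116]]
contact_force: [0.4, 0.0, 0.1]
opening: 0.499
```

```bash
python3 - <<'E'
from h import *
R=Rt(.12,.5); s=manip.observe(); print(s["t"],s["contact_force"],rel(tcp(rodp(.24),R),R).round(2)); 
w=snap("wrist","w4"); 
for p in(.1,.24): print(proj(w,[rodp(p,.121),rodp(p)]).round(0).tolist())
E
```

```text
8.4 [0.38721959 0.03009951 0.14528024] [-0.06 10.1   0.04  0.    0.   -0.  ]
[[323.0, 218.0], [322.0, 199.0]]
[[324.0, 228.0], [324.0, 206.0]]
```

View pics/w4.png

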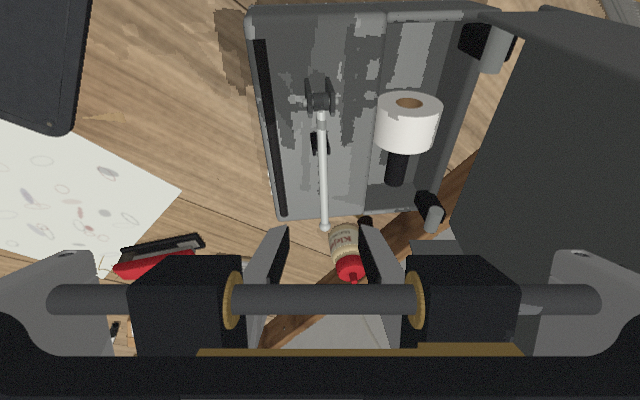

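Request:
play_rows(
  commands=[
    [0,2.5,0,0,0,0],
    [0,5,0,0,0,0],
    [0,7,0,0,0,0],
    [0,8.5,0,0,0,0],
    [0,9.5,0,0,0,0],
    [0,10.1,0,0,0,0],
    [0,10.1,0,0,0,0],
    [0,10.1,0,0,0,0],
  ],
)

```text
t: 9.25
ee_pos: [0.5475, 0.07, 0.0985]
ee_rot: [[0.066, 0.164, 0.984], [-0.877, -0.461, 0.136], [0.476, -0.872, 0.114]]
contact_force: [0.4, -0.4, 0.3]
opening: 0.5
```

Request:
play_rows(
  commands=[
    [0,0,0,0,0,0],
    [0,0,0,0,0,0],
    [0,0,0,0,0,0],
    [0,0,0,0,0,0],
    [0,0,0,0,0,0],
    [0,0,0,0,0,0],
  ],
  grip=1,
  squeeze=20,
)

```text
t: 9.85
ee_pos: [0.5492, 0.0699, 0.0984]
ee_rot: [[0.066, 0.167, 0.984], [-0.877, -0.461, 0.138], [0.476, -0.872, 0.116]]
contact_force: [5.3, -0.5, 0.7]
opening: 0.075
```

```bash
python3 - <<'E'
from h import *
s=manip.observe(); print(s["ee_pos"],s["opening"],s["contact_force"])
R=Rt(.12,.5); g=s["ee_pos"]-s["ee_rot"][:,1]*off; print(wp(g),wp(rodp(.24)))
for a in np.arange(.34,1.36,.1): print(round(a,2),(R.T@(rodp(a)-rodp(.24))*100).round(2))
E
```

```text
[0.54917703 0.06991491 0.09844647] 0.07454796660080681 [ 5.34936578 -0.53740244  0.66252831]
[-0.06008257 -0.03770533  0.11483532] [-0.06       -0.03727711  0.11558175]
0.34 [ 0.19 -0.92  0.11]
0.44 [ 0.3  -1.86  0.21]
0.54 [ 0.3  -2.81  0.31]
0.64 [ 0.21 -3.75  0.41]
0.74 [ 0.03 -4.67  0.5 ]
0.84 [-0.24 -5.58  0.58]
0.94 [-0.6  -6.45  0.65]
1.04 [-1.05 -7.29  0.71]
1.14 [-1.58 -8.08  0.76]
1.24 [-2.19 -8.81  0.81]
1.34 [-2.86 -9.47  0.84]
```

Request:
play_rows(
  commands=[
    [0.19,-0.92,0.11,0,0,0],
    [0.3,-1.86,0.21,0,0,0],
    [0.3,-2.81,0.31,0,0,0],
    [0.21,-3.75,0.41,0,0,0],
    [0.03,-4.67,0.5,0,0,0],
    [-0.24,-5.58,0.58,0,0,0],
    [-0.6,-6.45,0.65,0,0,0],
    [-1.05,-7.29,0.71,0,0,0],
    [-1.58,-8.08,0.76,0,0,0],
    [-2.19,-8.81,0.81,0,0,0],
    [-2.65,-9.28,0.83,0,0,0],
    [-2.65,-9.28,0.83,0,0,0],
  ],
)

```text
t: 11.05
ee_pos: [0.5391, 0.1363, 0.1683]
ee_rot: [[0.067, 0.165, 0.984], [-0.876, -0.463, 0.137], [0.478, -0.871, 0.114]]
contact_force: [4.0, -1.3, 5.2]
opening: 0.089
```

```bash
python3 - <<'E'
from h import *
s=manip.observe(); print(s["opening"],s["contact_force"])
g=wp(s["ee_pos"]-s["ee_rot"][:,1]*off); d=g-[-.06,.055,.093]; print(g,np.arctan2(d[2],-d[1]),np.hypot(d[1],d[2]))
snap("wrist","w5")
E
```

```text
0.08881308816908143 [ 3.956995   -1.3188271   5.17067857]
[-0.06089728  0.02948351  0.18464986] 1.2992600985170664 0.0951356312146683
```

View pics/w5.png

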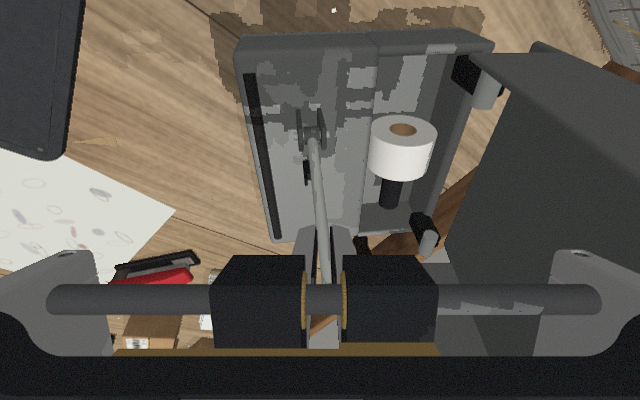

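Request:
play_rows(
  commands=[
    [0,0,0,0,0,0],
    [0,0,0,0,0,0],
    [0,0,0,0,0,0],
    [0,0,0,0,0,0],
    [0,-2,0,0,0,0],
    [0,-5,0,0,0,0],
    [0,-8,0,0,0,0],
    [0,-11,0,0,0,0],
    [0,-11,-5,0,0,0],
    [0,-11,-10,0,0,0],
    [0,-11,-15,0,0,0],
    [0,-11,-15,0,0,0],
  ],
  grip=0.5,
)

```text
t: 12.3
ee_pos: [0.366, 0.1653, 0.245]
ee_rot: [[0.073, 0.158, 0.985], [-0.875, -0.464, 0.14], [0.479, -0.871, 0.104]]
contact_force: [0.2, -0.6, 0.6]
opening: 0.499
```

```bash
python3 - <<'E'
from h import *
s=manip.observe(); print(s["t"],s["contact_force"],wp(s["ee_pos"]))
w=snap("wrist");b=snap("side");a=snap("top")
for n,d in(("wrist",w),("side",b),("top",a)): print(n,proj(d,[rodp(p,.121) for p in(1.2,1.3,1.4)]+[pw((-.06,.055,.093)),handle(1.45)]).round(1).tolist())
q=[cv2.resize(w["image"],(480,300))]
x,y=map(int,proj(b,rodp(1.3,.121))[0]); q.append(cv2.resize(b["image"][y-25:y+25,x-40:x+40],(480,300),interpolation=cv2.INTER_CUBIC)); print(x,y)
crop(np.vstack(q),"m1"); R=Rt(0,0); print(rel(tcp(handle(1.45)+.06*Z,R),R).round(2))
E
```

```text
12.3 [ 0.17175594 -0.56116417  0.63541727] [-0.22651149  0.07295266  0.24496065]
wrist [[487.2, 234.2], [494.2, 229.2], [501.2, 222.6], [450.6, 137.1], [736.9, 378.7]]
side [[333.6, 155.3], [332.3, 153.3], [330.9, 151.7], [327.9, 178.6], [362.9, 118.0]]
top [[283.6, 170.8], [279.3, 171.0], [274.8, 171.3], [270.6, 181.6], [279.9, 113.0]]
332 153
[11.44 -5.46 28.34 -0.11 -0.03  0.5 ]
```

View pics/m1.png

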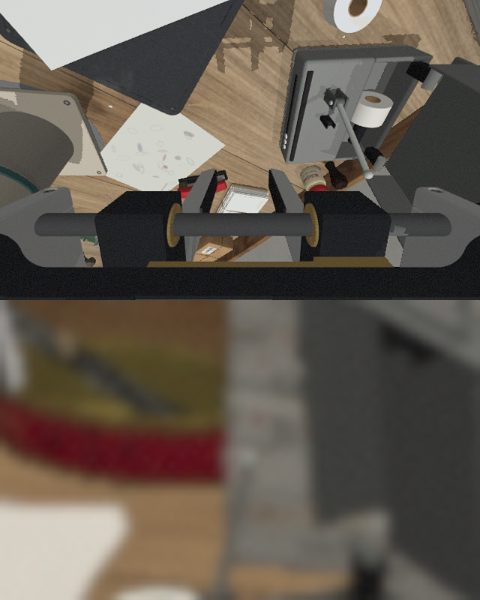

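```bash
python3 - <<'E'
from h import *
w=np.load("wrist.npz"); im=w["image"][222:246,478:506].astype(int).mean(2)
print(im.astype(int)[::1].tolist().__str__().replace("],","]\n"))
E
```

```text
[[51, 57, 51, 60, 86, 104, 120, 124, 128, 134, 139, 141, 135, 86, 52, 61, 59, 57, 67, 82, 83, 91, 99, 105, 104, 109, 111, 115]
 [56, 55, 52, 54, 78, 95, 116, 120, 128, 133, 138, 139, 141, 132, 51, 56, 58, 65, 82, 83, 83, 92, 97, 105, 108, 112, 112, 113]
 [50, 55, 52, 48, 53, 87, 104, 122, 126, 132, 130, 137, 140, 129, 54, 61, 62, 78, 75, 87, 93, 96, 104, 106, 108, 114, 116, 113]
 [52, 52, 54, 56, 52, 79, 98, 118, 124, 123, 116, 132, 138, 133, 85, 68, 81, 89, 70, 80, 97, 101, 101, 107, 111, 114, 112, 115]
 [50, 52, 50, 53, 51, 54, 93, 98, 120, 118, 106, 109, 121, 127, 121, 80, 98, 109, 104, 80, 88, 104, 107, 110, 110, 113, 117, 117]
 [50, 52, 52, 52, 51, 63, 88, 96, 98, 106, 97, 91, 95, 93, 95, 87, 105, 99, 106, 101, 76, 105, 104, 112, 112, 113, 114, 113]
 [51, 52, 52, 54, 54, 60, 77, 79, 83, 86, 89, 94, 103, 105, 107, 112, 111, 91, 93, 101, 103, 107, 94, 120, 114, 118, 119, 114]
 [56, 53, 54, 55, 52, 59, 69, 83, 87, 94, 101, 110, 113, 121, 127, 126, 130, 123, 90, 106, 111, 119, 122, 128, 129, 128, 130, 130]
 [53, 52, 59, 59, 57, 59, 84, 85, 94, 102, 115, 122, 130, 134, 142, 145, 147,
[... 1285 characters left out ...]
7, 56, 68, 65, 65, 62, 64, 71, 64, 67, 70, 68, 68, 67, 69, 69, 72, 71]
 [105, 103, 107, 121, 126, 128, 127, 125, 129, 128, 126, 44, 69, 69, 68, 67, 69, 69, 69, 70, 67, 66, 68, 66, 67, 67, 63, 67]
 [109, 115, 124, 127, 127, 125, 127, 126, 128, 127, 120, 72, 51, 65, 68, 66, 66, 70, 73, 67, 63, 71, 65, 71, 66, 72, 65, 67]
 [122, 130, 126, 128, 128, 125, 128, 126, 124, 127, 130, 125, 37, 58, 72, 69, 67, 68, 68, 70, 66, 64, 64, 63, 66, 68, 65, 68]
 [127, 126, 128, 127, 130, 126, 126, 127, 127, 128, 129, 124, 66, 54, 63, 65, 67, 67, 70, 72, 69, 69, 68, 64, 67, 65, 69, 68]
 [131, 125, 130, 129, 128, 128, 127, 125, 129, 128, 124, 132, 126, 42, 59, 68, 66, 69, 68, 66, 64, 70, 65, 67, 68, 67, 61, 71]]
```

```bash
cat >> h.py <<'E'
def Rj(roll=-.26): return Ro.from_rotvec(X*-roll).as_matrix()@np.c_[X,-Z,Y]
E
python3 - <<'E'
from h import *
R=Rj(); g=rodp(1.31,.121); P=tcp(g,R); print(B.T@R)
print(rel(P-R[:,1]*.09,R).round(2)); s=manip.observe(); Q=P-R[:,1]*.09-.15*X; r=rel(Q,R,s); print(r.round(2)); print((R.T@(X*.15)*100).round(2), wp(s["ee_pos"]))
for f in(.25,.5,.75): print((r[3:]*f).round(2))
E
```

```text
[[ 1.00000000e+00  3.23637890e-18 -3.92163745e-17]
 [-2.79321713e-17  2.57080552e-01  9.66389978e-01]
 [ 3.23637890e-18 -9.66389978e-01  2.57080552e-01]]
[ 6.71  2.06 16.15  0.5  -1.5   0.69]
[ 7.53  0.57  1.25  0.5  -1.5   0.69]
[15. -0. -0.] [-0.21885133  0.07429898  0.24640245]
[ 0.13 -0.38  0.17]
[ 0.25 -0.75  0.34]
[ 0.38 -1.13  0.51]
```

Request:
play_rows(
  commands=[
    [1,-1,0,0.04,-0.12,0.05],
    [2,-1,0,0.08,-0.25,0.11],
    [3,-1,0,0.13,-0.38,0.17],
    [4,0,0,0.17,-0.5,0.23],
    [5,0.5,1,0.21,-0.62,0.28],
    [6,0.57,1.25,0.25,-0.75,0.34],
    [7,0.57,1.25,0.29,-0.87,0.4],
    [7.5,0.57,1.25,0.33,-1.0,0.46],
    [7.5,0.57,1.25,0.38,-1.13,0.51],
    [7.5,0.57,1.25,0.42,-1.25,0.57],
    [7.5,0.57,1.25,0.46,-1.38,0.63],
    [7.5,0.57,1.25,0.5,-1.5,0.69],
  ],
)

```text
t: 13.65
ee_pos: [0.3923, 0.099, 0.2787]
ee_rot: [[0.989, 0.074, 0.129], [-0.14, 0.163, 0.977], [0.051, -0.984, 0.172]]
contact_force: [-1.3, 0.7, -0.1]
opening: 0.503
```

Request:
play_rows(
  commands=[
    [0,0,0,0,0,0],
    [0,0,0,0,0,0],
    [0,0,0,0,0,0],
  ],
)

```text
t: 13.95
ee_pos: [0.3905, 0.1, 0.2779]
ee_rot: [[0.988, 0.073, 0.134], [-0.144, 0.161, 0.976], [0.05, -0.984, 0.169]]
contact_force: [0.3, 0.3, -0.3]
opening: 0.503
```

```bash
python3 - <<'E'
from h import *
R=Rj(); g=rodp(1.31,.121); P=tcp(g,R); s=manip.observe()
print(wp(s["ee_pos"]),s["t"],s["contact_force"],s["joint_positions"].round(2)); print(rel(P-R[:,1]*.09,R).round(2),rel(P,R).round(2))
w=snap("wrist")
pr=proj(w,[rodp(p,.121) for p in(1.2,1.3,1.4)]); print(pr.round(1).tolist())
x,y=map(int,pr[1]); im=w["image"].mean(2)
m=((im>140)*255).astype(np.uint8)[max(y-25,0):y+25,max(0,x-30):x+30]
n,l,st,c=cv2.connectedComponentsWithStats(m); print([(st[i].tolist(),(c[i]+[max(0,x-30),max(y-25,0)]).round(1).tolist()) for i in range(1,n) if st[i][4]>15])
E
```

```text
[-0.211199    0.0049152   0.27794108] 13.95 [ 0.34596112  0.29239855 -0.26799258] [-0.52  0.13  0.38  2.14 -0.28  0.8   1.47]
[14.49  1.36  4.1   0.1  -0.27  0.11] [13.41 10.27  4.82  0.1  -0.27  0.11]
[[354.3, 328.3], [365.1, 327.2], [376.0, 325.2]]
[([0, 13, 22, 14, 237], [344.8, 320.1]), ([16, 24, 34, 22, 341], [368.2, 335.4]), ([7, 36, 8, 10, 19], [344.9, 341.8])]
```

Request:
play_rows(
  commands=[
    [0,0,1,0.05,-0.13,0.05],
    [0,0,3,0.1,-0.27,0.11],
    [3,0,4.1,0.1,-0.27,0.11],
    [6,0,4.1,0.1,-0.27,0.11],
    [10,0.7,4.1,0.1,-0.27,0.11],
    [14.5,1.36,4.1,0.1,-0.27,0.11],
    [14.5,1.36,4.1,0.1,-0.27,0.11],
    [14.5,1.36,4.1,0.1,-0.27,0.11],
    [14.5,1.36,4.1,0.1,-0.27,0.11],
  ],
)

```text
t: 14.9
ee_pos: [0.5388, 0.1224, 0.2789]
ee_rot: [[0.989, -0.039, -0.14], [0.145, 0.259, 0.955], [-0.001, -0.965, 0.262]]
contact_force: [0.2, 0.0, -0.3]
opening: 0.499
```

```bash
python3 - <<'E'
from h import *
R=Rj(); g=rodp(1.31,.121); P=tcp(g,R); s=manip.observe()
print(wp(s["ee_pos"]),s["t"],s["contact_force"]); print(rel(P,R).round(2))
w=snap("wrist")
pr=proj(w,[rodp(p,.121) for p in(1.2,1.3,1.4)]); print(pr.round(1).tolist())
x,y=map(int,pr[1]); im=w["image"].astype(np.uint8).mean(2)
c=cv2.resize(im[max(0,y-30):y+30,x-40:x+40],(40,30),interpolation=cv2.INTER_AREA).astype(int); print(x-40,max(0,y-30)); print("\n".join(" ".join(f"{v:3d}" for v in r) for r in c))
E
```

```text
[-0.06122129  0.00668277  0.27886819] 14.9 [ 0.17956558  0.03318291 -0.3307658 ]
[ 0.14  8.98 -0.16 -0.    0.01 -0.  ]
[[307.9, 211.3], [320.7, 211.6], [333.6, 211.5]]
280 181
131 144  71  12  13  33  77  97  97  97  98  95 108 104  94  97  98  79  51  56  59  63  67  68  67  70 129 139 139 139 140 138 138 138 139 132 139 139 128 126
 95  95  58  15  16  17  37  91  97  96  95  97  95  96  97  96  97  90  81  54  52  65  67  56  93 128 140 140 139 138 139 138 138 139 138 132 131 135 121 126
 98  98  65  16  26  24  51  95  96  98  97  96  97  98  95  97  94  85  81  57  56  74  80  62 111 141 141 139 140 139 138 138 139 138 139 129 117 127 121 126
 97  98  63  13  32  27  59  96  96  98  97  96  96  96  95  98  88  81  80  60  79  93  93  68 109 141 141 140 140 138 139 137 138 137 139 129 118 127 114 120
 98  97  64  16  29  26  62  98  97  97  97  97  96  97  97  96  58  53  50  58  91  93  95  66 111 141 138 141 138 139 138 139 138 138 137 130 125 119 116 114
 99  98  89  15  27  20  57  98  95  95  97  97  97  96  97  96  54  40  40  76  93  94  87  62  91 139 140 139 137 139 138 
[... 3175 characters left out ...]
 125 122 122 125  56  54  56  56  57 108 112 126 131 138  43
 96  98  20  18  98 200 197 198 198 199 201 177 123 124 124 123 124 124 124 125 124 124 124 124 125 124 124 124 124  54  59  56  57  61 116 118 124 137 145  48
 98  74  17  17 102 206 203 202 204 205 205 193 122 124 125 124 125 123 125 125 125 124 124 124 124 123 124 123 123  52  57  56  59  63 116 117 129 134 155  46
 96  33  22  15  87 213 209 208 209 208 210 210 123 125 124 125 123 126 124 125 123 124 124 123 125 124 123 123 123  55  56  56  57  63 120 115 127 141 150  30
 77  19  19  14  79 217 213 212 212 213 214 214 135 124 125 124 123 123 124 125 123 124 123 123 123 122 124 123 123  55  55  55  57  63 119 117 142 151 140  26
```

Request:
play_rows(
  commands=[
    [0.1,3,-0.1,0,0.01,0],
    [0.1,5.5,-0.15,0,0.01,0],
    [0.1,7.5,-0.15,0,0.01,0],
    [0.1,8.5,-0.15,0,0.01,0],
    [0.1,9,-0.15,0,0.01,0],
    [0.1,9,-0.15,0,0.01,0],
  ],
)

```text
t: 15.55
ee_pos: [0.5378, 0.1439, 0.1919]
ee_rot: [[0.991, -0.037, -0.13], [0.135, 0.259, 0.956], [-0.002, -0.965, 0.262]]
contact_force: [-0.1, 1.0, -0.6]
opening: 0.504
```

Request:
play_rows(
  commands=[
    [0,0,0,0,0,0],
    [0,0,0,0,0,0],
    [0,0,0,0,0,0],
    [0,0,0,0,0,0],
    [0,0,0,0,0,0],
    [0,0,0,0,0,0],
    [0,0,0,0,0,0],
    [0,0,0,0,0,0],
  ],
  grip=1,
  squeeze=20,
)

```text
t: 16.35
ee_pos: [0.5383, 0.1435, 0.1918]
ee_rot: [[0.991, -0.037, -0.13], [0.135, 0.259, 0.957], [-0.001, -0.965, 0.261]]
contact_force: [0.4, -1.2, 3.0]
opening: 0.109
```

```bash
python3 - <<'E'
from h import *
s=manip.observe(); g=wp(s["ee_pos"]-s["ee_rot"][:,1]*off); d=g-[-.06,.055,.093]; print(s["t"],s["contact_force"],s["opening"]*94,g,np.arctan2(d[2],-d[1]),np.hypot(d[1],d[2]),B.T@s["ee_rot"][:,1])
E
```

```text
16.35 [ 0.36189583 -1.17170694  2.96575052] 10.259737731257747 [-0.05879266  0.0227261   0.20993306] 1.3014976815565806 0.12130517129365419 [-6.58925155e-04  2.61185624e-01 -9.65288369e-01]
```

Request:
play_rows(
  commands=[
    [0,0,0,0,0,0],
    [0,0,0,0,0,0],
    [0,0,0,0,0,0],
    [0,-2,0,0,0,0],
    [0,-5,0,0,0,0],
    [0,-9,0,0,0,0],
    [-4,-10,0,0,0,0],
    [-8,-10,0,0,0,0],
    [-13,-12,0,0,0,0],
    [-15,-14,0,0,0,0],
    [-15,-14,0,0,0,0],
    [-15,-14,0,0,0,0],
  ],
  grip=0.5,
)

```text
t: 17.55
ee_pos: [0.3952, 0.0876, 0.3275]
ee_rot: [[0.991, -0.035, -0.13], [0.135, 0.26, 0.956], [0.0, -0.965, 0.262]]
contact_force: [1.1, -0.1, -0.9]
opening: 0.499
```

```bash
python3 - <<'E'
from h import *
R=Rt(); s=manip.observe(); print(s["t"],wp(s["ee_pos"]))
P=pw((-.21,0,.40)); print(rel(P,R).round(2), rel(tcp(handle(1.45)+.06*Z,R),R).round(2))
E
```

```text
17.55 [-0.20828924 -0.00803343  0.32747302]
[-0.17 -6.79  2.67 -0.21  1.56 -0.21] [25.93 -4.9   2.22 -0.21  1.56 -0.21]
```

Request:
play_rows(
  commands=[
    [0,-2,0.5,-0.02,0.13,-0.02],
    [0,-4,1,-0.04,0.26,-0.04],
    [0,-6.8,2,-0.05,0.39,-0.05],
    [0,-6.8,2.7,-0.07,0.52,-0.07],
    [0,-6.8,2.7,-0.09,0.65,-0.09],
    [0,-6.8,2.7,-0.11,0.78,-0.11],
    [0,-6.8,2.7,-0.12,0.91,-0.12],
    [0,-6.8,2.7,-0.14,1.04,-0.14],
    [0,-6.8,2.7,-0.16,1.17,-0.16],
    [0,-6.8,2.7,-0.18,1.3,-0.18],
    [0,-6.8,2.7,-0.2,1.43,-0.2],
    [0,-6.8,2.7,-0.21,1.56,-0.21],
  ],
)

```text
t: 18.75
ee_pos: [0.3942, 0.097, 0.3986]
ee_rot: [[0.132, -0.004, 0.991], [-0.991, -0.005, 0.132], [0.004, -1.0, -0.004]]
contact_force: [-0.7, 0.1, 0.6]
opening: 0.497
```

Request:
play_rows(
  commands=[
    [0,0,0,0,0,0],
    [0,0,0,0,0,0],
  ],
)

```text
t: 18.95
ee_pos: [0.394, 0.096, 0.3989]
ee_rot: [[0.139, -0.003, 0.99], [-0.99, -0.004, 0.139], [0.004, -1.0, -0.003]]
contact_force: [0.1, -0.1, 0.2]
opening: 0.498
```

```bash
python3 - <<'E'
from h import *
R=Rt(); s=manip.observe(); print(s["t"],wp(s["ee_pos"]),s["joint_positions"].round(2))
print(rel(tcp(handle(1.45)+.06*Z,R),R).round(2))
w=snap("wrist"); pr=proj(w,[rodp(p,.121) for p in(1.2,1.3,1.4)]+[handle(1.45)]); print(pr.round(1).tolist())
im=w["image"].mean(2); x,y=map(int,pr[1]); 
if 15<y<385: c=im[y-14:y+15,x-16:x+17].astype(int)[::2,::2]; print(x-16,y-14); print("\n".join(" ".join(f"{v:3d}" for v in r) for r in c))
E
```

```text
18.95 [-0.20825289  0.00042374  0.39885724] [-0.63  0.08  0.35  1.82 -0.02  1.26 -0.13]
[ 0.08  1.74 25.93  0.    0.    0.  ]
[[433.9, 177.9], [435.8, 169.8], [437.5, 161.0], [615.0, 213.9]]
419 155
108  97 117 124 121 126 125 126 111 141 148 161 156 148 157 162 167
126 102 103 116 122 124 126 127 108 141 160 173 185 197 202 208 213
128 127  83 106 117 122 124 127 104 144 162 173 187 193 201 206 213
124 128 128  90 110 117 124 125 108 145 164 175 188 195 199 207 212
125 126 128 124  89 109 117 123 110 148 163 178 188 196 203 208 216
124 127 128 126 117  92 114 115 123 143 167 179 190 198 202 208 214
126 128 127 128 127 110  83 114 158 172 163 182 191 198 204 210 214
128 127 127 126 124 128  94 151 184 197 185 176 191 198 203 210 216
128 126 126 126 128 127 106 156 183 205 185 183 193 198 204 209 215
127 127 128 122 126 128 123 129 166 175 173 182 194 198 205 211 215
142 142 124 129 126 124 129 114 134 154 175 186 192 202 207 209 216
139 141 124 125 127 126 128 115 130 124  72 106 158 162 203 205 211
141 141 124 124 126 123 128 114 129 128  75  81  81  12  28  21  39
142 142 122 125 125 127 125 111 128 127  82  84  81  15  26  26  46
139 138 125 126 125 125 122 139 127 124  81  84  79  24  27  37  50
```

Request:
play_rows(
  commands=[
    [0,0,5,0,0,0],
    [0,0,10,0,0,0],
    [0,0,15,0,0,0],
    [0,0,19,0,0,0],
    [0.1,0,23,0,0,0],
    [0.1,0,25.9,0,0,0],
    [0.1,2,25.9,0,0,0],
    [0.1,2,25.9,0,0,0],
  ],
)

```text
t: 19.8
ee_pos: [0.6496, 0.1292, 0.3756]
ee_rot: [[0.137, -0.007, 0.991], [-0.991, -0.005, 0.137], [0.004, -1.0, -0.008]]
contact_force: [-0.8, -0.1, 0.1]
opening: 0.504
```

```bash
python3 - <<'E'
from h import *
R=Rt(); s=manip.observe(); print(s["t"],s["contact_force"],wp(s["ee_pos"]))
print(rel(tcp(handle(1.45),R),R).round(2))
w=snap("wrist"); print(proj(w,[handle(1.45)+k*Y for k in(-.04,0,.04)]+[handle(1.35)+.03*Y,handle(1.45)+.03*Y,handle(1.5)+.03*Y]).round(0).tolist())
crop(w["image"],"w6")
E
```

```text
19.8 [-0.78543747 -0.10558498  0.13509054] [ 0.04948427 -0.00180789  0.37556719]
[-0.2   5.49  0.2   0.01 -0.    0.  ]
[[326.0, 264.0], [326.0, 218.0], [326.0, 169.0], [296.0, 181.0], [326.0, 181.0], [341.0, 182.0]]
```

View pics/w6.png

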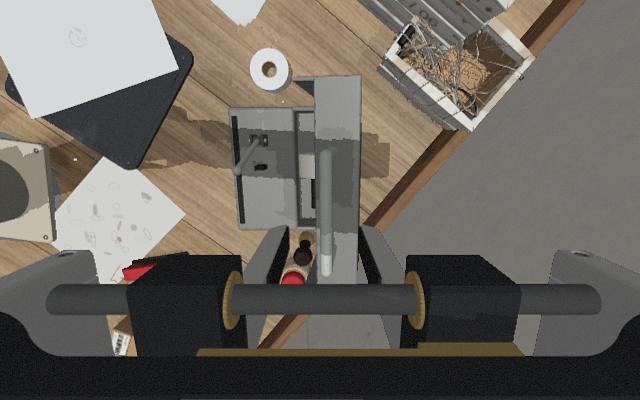

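Request:
play_rows(
  commands=[
    [-0.1,1.5,0.1,0,0,0],
    [-0.2,3,0.2,0,0,0],
    [-0.2,4.5,0.2,0,0,0],
    [-0.2,5.5,0.2,0,0,0],
    [-0.2,5.5,0.2,0,0,0],
  ],
)

```text
t: 20.35
ee_pos: [0.6511, 0.1316, 0.3238]
ee_rot: [[0.136, -0.003, 0.991], [-0.991, -0.003, 0.136], [0.003, -1.0, -0.003]]
contact_force: [-0.3, 0.9, 0.8]
opening: 0.501
```

Request:
play_rows(
  commands=[
    [0,0,0,0,0,0],
    [0,0,0,0,0,0],
    [0,0,0,0,0,0],
    [0,0,0,0,0,0],
    [0,0,0,0,0,0],
    [0,0,0,0,0,0],
  ],
  grip=1,
  squeeze=30,
)

```text
t: 20.95
ee_pos: [0.652, 0.1316, 0.3244]
ee_rot: [[0.136, -0.001, 0.991], [-0.991, -0.003, 0.136], [0.003, -1.0, -0.002]]
contact_force: [0.1, -0.4, 0.1]
opening: 0.098
```

```bash
cat >> h.py <<'E'
def hood():
    s=manip.observe(); g=s["ee_pos"]-s["ee_rot"][:,1]*off; d=g-H; th=np.arctan2(d[2],-d@X)-.0416
    print(s["t"],"open mm",s["opening"]*94,s["contact_force"].round(1),"th",th,"r",np.hypot(d[2],d@X),"y",d@Y); return s,th
E
python3 - <<'E'
from h import *
s,t0=hood(); E=s["ee_rot"]
for th in list(np.arange(1.38,.69,-.07))+[.66,.64,.62]: print(round(th,2),(E.T@(handle(th)-handle(t0))*100).round(2))
E
```

```text
20.95 open mm 9.239188585179953 [ 0.1 -0.4  0.1] th 1.456242043542569 r 0.2438552885505815 y 0.000306122979404884
1.38 [ 0.    0.21 -1.82]
1.31 [ 0.    0.52 -3.47]
1.24 [ 0.01  0.94 -5.1 ]
1.17 [ 0.01  1.48 -6.69]
1.1 [ 0.01  2.13 -8.24]
1.03 [ 0.01  2.88 -9.74]
0.96 [ 1.000e-02  3.740e+00 -1.119e+01]
0.89 [ 1.000e-02  4.700e+00 -1.257e+01]
0.82 [ 1.000e-02  5.750e+00 -1.388e+01]
0.75 [ 1.000e-02  6.890e+00 -1.512e+01]
0.66 [  0.     8.48 -16.58]
0.64 [  0.     8.85 -16.89]
0.62 [  0.     9.23 -17.19]
```

Request:
play_rows(
  commands=[
    [0,0.1,-0.9,0,0,0],
    [0,0.21,-1.82,0,0,0],
    [0,0.52,-3.47,0,0,0],
    [0,0.94,-5.1,0,0,0],
    [0,1.48,-6.69,0,0,0],
    [0,2.13,-8.24,0,0,0],
    [0,2.88,-9.74,0,0,0],
    [0,3.74,-11.19,0,0,0],
    [0,4.7,-12.57,0,0,0],
    [0,5.75,-13.88,0,0,0],
    [0,6.3,-14.5,0,0,0],
    [0,6.3,-14.5,0,0,0],
  ],
)

```text
t: 22.15
ee_pos: [0.5075, 0.1115, 0.2609]
ee_rot: [[0.136, -0.003, 0.991], [-0.991, -0.004, 0.136], [0.003, -1.0, -0.003]]
contact_force: [-0.4, -0.2, -2.1]
opening: 0.096
```

```bash
python3 - <<'E'
from h import *
s,t0=hood(); E=s["ee_rot"]
w=snap("wrist")
for th in (.75,.70,.66,.64,.62): print(round(th,2),(E.T@(handle(th)-handle(.785))*100).round(2))
E
```

```text
22.15 open mm 9.06356586926745 [-0.4 -0.2 -2.1] th 0.7905005412359586 r 0.24309930454958986 y 0.0003022406109633483
0.75 [-0.    0.58 -0.61]
0.7 [-0.    1.45 -1.44]
0.66 [-0.    2.17 -2.07]
0.64 [-0.    2.54 -2.37]
0.62 [-0.    2.92 -2.67]
```

Request:
play_rows(
  commands=[
    [0,0.3,-0.3,0,0,0],
    [0,0.58,-0.6,0,0,0],
    [0,1.0,-1.0,0,0,0],
    [0,1.45,-1.44,0,0,0],
    [0,1.8,-1.75,0,0,0],
    [0,2.0,-1.92,0,0,0],
    [0,2.17,-2.07,0,0,0],
    [0,2.17,-2.07,0,0,0],
    [0,2.17,-2.07,0,0,0],
  ],
)

```text
t: 23.1
ee_pos: [0.4876, 0.1088, 0.2396]
ee_rot: [[0.136, -0.002, 0.991], [-0.991, -0.003, 0.136], [0.003, -1.0, -0.002]]
contact_force: [-0.0, -1.3, -0.8]
opening: 0.095
```

```bash
python3 -c "
from h import *
hood()"
```

```text
23.1 open mm 8.969579121314423 [-0.  -1.3 -0.8] th 0.6700556411247066 r 0.2426056596106155 y 0.0003455157893939851
```

Request:
play_rows(
  commands=[
    [0,0.18,-0.15,0,0,0],
    [0,0.37,-0.3,0,0,0],
    [0,0.37,-0.3,0,0,0],
    [0,0.37,-0.3,0,0,0],
  ],
)

```text
t: 23.5
ee_pos: [0.4848, 0.1084, 0.236]
ee_rot: [[0.135, -0.001, 0.991], [-0.991, -0.003, 0.135], [0.003, -1.0, -0.002]]
contact_force: [0.0, -0.4, -1.0]
opening: 0.099
```

```bash
python3 -c "
from h import *
hood()"
```

```text
23.5 open mm 9.313435953733293 [ 0.  -0.4 -1. ] th 0.6510320610671431 r 0.2424599686949305 y 0.0003089416600862425
```

Request:
play_rows(
  commands=[
    [0,0.15,-0.12,0,0,0],
    [0,0.15,-0.12,0,0,0],
    [0,0.15,-0.12,0,0,0],
  ],
)

```text
t: 23.8
ee_pos: [0.4844, 0.1084, 0.2354]
ee_rot: [[0.135, 0.001, 0.991], [-0.991, -0.003, 0.135], [0.003, -1.0, 0.0]]
contact_force: [0.1, -1.7, 5.4]
opening: 0.093
```

Request:
play_rows(
  commands=[
    [0,0.15,-0.12,0,0,0],
    [0,0.15,-0.12,0,0,0],
    [0,0.15,-0.12,0,0,0],
  ],
)

```text
t: 24.1
ee_pos: [0.4841, 0.1083, 0.2349]
ee_rot: [[0.135, 0.003, 0.991], [-0.991, -0.002, 0.135], [0.002, -1.0, 0.002]]
contact_force: [-0.6, -1.5, 11.0]
opening: 0.092
```

```bash
python3 -c "
from h import *
hood()"
```

```text
24.1 open mm 8.69350483410364 [-0.6 -1.5 11. ] th 0.6453229564961719 r 0.24230329485277477 y 0.0002577507114881741
```

Request:
play_rows(
  commands=[
    [0,0,0,0,0,0],
    [0,0,0,0,0,0],
    [0,0,0,0,0,0],
    [0,0,0,0,0,0],
  ],
  grip=0.28,
)

```text
t: 24.5
ee_pos: [0.4819, 0.1082, 0.2327]
ee_rot: [[0.136, -0.002, 0.991], [-0.991, -0.003, 0.136], [0.003, -1.0, -0.003]]
contact_force: [-0.8, -0.3, 0.0]
opening: 0.399
```

```bash
python3 - <<'E'
from h import *
hood(); w=snap("wrist"); crop(w["image"],"w7")
for t in(.58,.62,.66,.70): print(t,proj(w,[handle(t)+.03*Y,handle(t)-.03*Y]).round(1).tolist())
im=w["image"].mean(2)
for v in (150,170,190,210): print(v,im[v,280:370:2].astype(int).tolist())
E
```

```text
24.5 open mm 37.492814438081396 [-0.8 -0.3  0. ] th 0.6329913603800157 r 0.24261916330618824 y 0.0005114945371671513
0.58 [[314.5, 196.3], [315.2, 281.7]]
0.62 [[323.6, 199.1], [323.6, 287.8]]
0.66 [[333.9, 202.0], [333.1, 294.1]]
0.7 [[345.8, 205.1], [343.9, 300.8]]
150 [90, 85, 84, 78, 89, 82, 82, 77, 80, 73, 70, 75, 73, 79, 92, 86, 88, 87, 87, 83, 86, 86, 84, 17, 65, 76, 66, 18, 29, 27, 47, 82, 85, 86, 86, 87, 84, 84, 83, 83, 82, 87, 34, 37, 61]
170 [92, 99, 105, 92, 98, 103, 105, 104, 107, 105, 106, 106, 102, 85, 81, 85, 80, 86, 80, 85, 102, 117, 120, 123, 124, 118, 119, 112, 111, 115, 115, 112, 114, 111, 112, 114, 129, 132, 105, 105, 105, 107, 103, 102, 104]
190 [137, 135, 103, 88, 85, 91, 89, 93, 102, 97, 93, 90, 97, 87, 82, 88, 87, 86, 89, 86, 102, 117, 120, 122, 122, 119, 117, 110, 53, 28, 59, 83, 79, 84, 83, 84, 83, 84, 82, 85, 82, 84, 80, 80, 70]
210 [152, 149, 150, 142, 142, 139, 143, 150, 151, 144, 142, 129, 143, 139, 121, 125, 128, 123, 120, 127, 97, 111, 118, 124, 127, 123, 117, 112, 32, 24, 54, 132, 129, 133, 132, 128, 129, 127, 131, 81, 83, 85, 80, 81, 62]
```

Request:
play_rows(
  commands=[
    [0,0,0,0,0,0],
    [0,0,0,0,0,0],
    [0,-1,0,0,0,0],
    [0,-2.5,0,0,0,0],
    [0,-5,0,0,0,0],
    [0,-9,-1,0,0,0],
    [0,-12,-4,0,0,0],
    [0,-12,-8,0,0,0],
    [0,-12,-11,0,0,0],
    [0,-12,-11,0,0,0],
    [0,-12,-11,0,0,0],
  ],
  grip=0.65,
)

```text
t: 25.65
ee_pos: [0.3739, 0.0938, 0.3543]
ee_rot: [[0.136, 0.001, 0.991], [-0.991, -0.002, 0.136], [0.002, -1.0, 0.0]]
contact_force: [-0.1, -0.4, -0.4]
opening: 0.35
```

```bash
python3 - <<'E'
from h import *
s=manip.observe(); print(s["t"],s["contact_force"],wp(s["ee_pos"]))
w=snap("wrist"); im=w["image"].mean(2)
for t in(.58,.62,.66,.70): print(t,proj(w,[handle(t)+.02*Y,handle(t)-.02*Y]).round(1).tolist())
print("ball",proj(w,rodp(1.31,.121)),"sock")
x,y=map(int,proj(w,handle(.64)+.02*Y)[0])
for v in(y,y+8): print(v,x-30,im[v,x-30:x+30].astype(int).tolist())
b=snap("side"); print(proj(b,[handle(t)+k*Y for t in(.58,.64,.7) for k in(-.045,.045)]+[rodp(1.31,.121)]).round(1).tolist())
E
```

```text
25.65 [-0.08958008 -0.39153328 -0.43963017] [-0.22846074  0.00100622  0.35427387]
0.58 [[420.0, 181.3], [417.0, 217.2]]
0.62 [[428.1, 182.5], [424.7, 219.2]]
0.66 [[436.7, 183.7], [433.0, 221.4]]
0.7 [[446.0, 185.0], [441.9, 223.5]]
ball [[467.40779419 173.85088154]] sock
183 402 [128, 130, 129, 129, 129, 127, 130, 128, 130, 131, 128, 115, 77, 79, 84, 81, 79, 85, 81, 80, 79, 79, 81, 84, 78, 95, 133, 159, 172, 184, 201, 209, 194, 189, 181, 106, 72, 79, 79, 84, 80, 82, 88, 100, 100, 100, 99, 101, 101, 100, 100, 100, 99, 100, 102, 99, 101, 103, 99, 103]
191 402 [130, 130, 129, 126, 128, 126, 128, 128, 129, 126, 127, 78, 81, 83, 78, 81, 82, 81, 78, 83, 79, 79, 79, 78, 83, 123, 148, 167, 180, 196, 207, 199, 193, 183, 138, 74, 78, 78, 79, 82, 83, 78, 105, 100, 100, 98, 102, 104, 103, 98, 100, 106, 102, 101, 101, 100, 100, 101, 99, 99]
[[324.4, 153.9], [314.0, 146.1], [326.7, 150.5], [316.2, 142.8], [329.2, 147.2], [318.5, 139.7], [332.1, 153.2]]
```

```bash
python3 - <<'E'
from h import *
R=Rt(.8); print(rel(pw((-.24,0,.25)),R).round(2))
E
```

```text
[ 0.06 10.38 -1.22  0.8  -0.    0.  ]
```

Request:
play_rows(
  commands=[
    [0,1,-1.2,0.12,0,0],
    [0,2.5,-1.2,0.25,0,0],
    [0,4,-1.2,0.37,0,0],
    [0,6,-1.2,0.5,0,0],
    [0,8,-1.2,0.62,0,0],
    [0,10,-1.2,0.75,0,0],
    [0,10,-1.2,0.8,0,0],
    [0,10,-1.2,0.8,0,0],
    [0,10,-1.2,0.8,0,0],
  ],
)

```text
t: 26.65
ee_pos: [0.3686, 0.1184, 0.3116]
ee_rot: [[0.172, 0.483, 0.858], [-0.984, 0.132, 0.123], [-0.054, -0.865, 0.498]]
contact_force: [-1.0, -0.1, 0.3]
opening: 0.351
```

```bash
python3 - <<'E'
from h import *
s=manip.observe(); print(s["t"],s["contact_force"],wp(s["ee_pos"]),B.T@s["ee_rot"][:,1])
w=snap("wrist","w8"); im=w["image"].mean(2).astype(int)
for r in(.03,.05,.07,.09,.11,.121):
    pr=proj(w,[rodp(p,r) for p in(1.2,1.3,1.4)]); print(r,pr.round(1).tolist())
    x,y=map(int,pr[1]); 
    if 0<y<400 and 25<x<615: print("   ",x-25,im[y,x-25:x+25].tolist())
E
```

```text
26.65 [-1.03143174 -0.11584637  0.32678824] [-0.23032601  0.02616426  0.31163321] [ 0.49686445  0.06399639 -0.8654653 ]
0.03 [[357.2, 178.4], [357.6, 176.7], [357.9, 174.8]]
    332 [78, 76, 77, 78, 81, 82, 75, 77, 68, 71, 66, 61, 58, 70, 74, 80, 80, 78, 79, 72, 76, 82, 93, 96, 102, 104, 107, 110, 107, 106, 98, 88, 81, 77, 75, 80, 78, 72, 77, 76, 74, 75, 74, 76, 80, 77, 81, 75, 63, 60]
0.05 [[364.5, 184.2], [365.3, 181.2], [365.8, 178.0]]
    340 [77, 75, 74, 79, 74, 78, 73, 80, 77, 77, 74, 75, 77, 73, 76, 78, 78, 80, 73, 75, 75, 80, 89, 93, 98, 109, 105, 106, 104, 109, 105, 99, 114, 122, 127, 132, 134, 134, 132, 130, 132, 129, 94, 68, 73, 76, 82, 98, 114, 123]
0.07 [[372.4, 190.4], [373.5, 186.0], [374.4, 181.4]]
    348 [77, 78, 81, 80, 79, 77, 80, 77, 74, 78, 75, 79, 78, 74, 78, 121, 143, 144, 146, 146, 137, 113, 101, 93, 99, 104, 108, 108, 107, 103, 103, 115, 137, 153, 98, 87, 98, 126, 145, 165, 181, 201, 204, 189, 186, 160, 160, 152, 115, 106]
0.09 [[380.8, 197.1], [382.5, 191.3], [383.7, 185.1]]
    357 [77, 78, 83, 77, 73, 81, 124, 139, 143, 147, 147, 150, 151, 151, 153, 156, 156, 157, 157, 146, 120, 105, 93, 96, 98, 71, 88, 103, 131, 152, 168, 185, 200, 201, 191, 180, 105, 109, 108, 109, 112, 109, 108, 106, 104, 109, 108, 109, 110, 110]
0.11 [[389.9, 204.3], [392.1, 197.0], [393.8, 189.2]]
    367 [148, 148, 151, 154, 155, 155, 156, 157, 156, 158, 158, 159, 158, 161, 154, 67, 96, 108, 137, 154, 170, 190, 203, 197, 188, 157, 103, 106, 108, 109, 106, 109, 112, 109, 111, 109, 112, 111, 109, 106, 110, 109, 110, 108, 109, 110, 108, 104, 115, 123]
0.121 [[395.2, 208.4], [397.8, 200.3], [399.7, 191.5]]
    372 [157, 155, 158, 160, 158, 158, 159, 158, 158, 159, 69, 88, 113, 136, 157, 174, 193, 204, 197, 187, 151, 103, 109, 109, 109, 109, 111, 109, 110, 110, 108, 109, 108, 107, 107, 110, 108, 108, 108, 107, 110, 107, 103, 114, 121, 122, 112, 40, 30, 29]
```

Request:
play_rows(
  commands=[
    [0,0,0,0,0,0],
    [0,-2,0,0,0,0],
    [0,-3,0,0,0,0],
    [0,-3,0,0,0,0],
    [0,-3,0,0,0,0],
  ],
)

```text
t: 27.2
ee_pos: [0.3531, 0.1151, 0.3375]
ee_rot: [[0.175, 0.483, 0.858], [-0.983, 0.132, 0.126], [-0.053, -0.866, 0.498]]
contact_force: [1.1, 0.2, -0.2]
opening: 0.349
```

```bash
python3 - <<'E'
from h import *
s=manip.observe(); print(s["t"],s["contact_force"].round(1)); print(manip.finish_job())
E
```

```text
27.2 [ 1.1  0.2 -0.2]
the job is handed in; nothing more can be done
None
```

The hood is propped open on the rod, and I handed the job in at 27.2 s of the 67 s allowed. No verdict came back.

- **Lift:** I lifted the hood by its handle to about 1.45 rad, and it stayed up on its own.
- **Rod:** I swung the rod up, but it first came to rest at about 1.25 rad, short of 1.31. I re-centred it by its ball to about 1.30.
- **Lowering:** I lowered the hood while holding the handle until it pressed on the rod, with an upward force of 5 N and then 11 N. Then I let go and backed off.

**Last checks:**
- After release, the handle's place in the wrist camera image gave a hood angle of about 0.637 rad. The expected angle is about 0.64.
- The lower part of the rod read about 1.30–1.31 rad.
- The gripper was clear, and its force reading was within about 1 N of zero, which is noise.

**Not checked:**
- I did not see the ball in the socket directly, because the hood hides it. I inferred that it is seated from the two angles and from the hood staying up.
- I did not re-measure the things round the printer at the end. I saw no sign of contact with them in the pictures or the forces.
- One check failed: the viewer refused my last picture because the 12-picture limit was reached, so I read the final rod angle from raw pixel values.

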